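# Hold a sample tube up to the viewing screen

### The arm

A 7-joint arm with a two-finger parallel gripper is mounted at the origin on the work surface. World frame = base frame: x ahead of the robot, y to its left, z up, the work surface at z = 0. Lengths are in m, angles in rad, forces in N, time in s.
With the tool pointing down it reaches from about 0.4 to 0.75 m from the base axis. Payload 19.5 kg.
Tool frame: the origin (TCP) lies where the fingers leave the gripper's body, on its centre line; the fingertips stand 73 mm ahead of it and the grasp point (between the pads) lies 54 mm ahead of it; z points along the fingers, y is the line along which they close (so a half turn about z gives the same grasp; the last joint's range is limited). The gripper opens to 85 mm and grips with 20 to 120 N. Pads are 22 mm wide; open, the fingers measure 114 mm over their backs; the gripper's body (76 mm by 85 mm) begins 54 mm behind the grasp point. The pads swing forward as they close: fully open they stand 13 mm farther back than shut.
Start: joints at [-1.252, 0.707, -0.028, 1.485, 0.022, 0.951, -0.075], TCP at [0.203, 0.538, 0.304] pointing down, gripper open.
Joint ranges: [-2.71, 2.71], [-0.32, 2.16], [-1.57, 1.52], [0, 2.45], [-1.46, 4.6], [0, 2.02], [-2.83, 2.83]. Speed limits (rad/s): [1.89, 1.89, 2.57, 2.57, 3.01, 3.01, 3.01].

### API

Orientations are given as a unit quaternion [w, x, y, z].
In Python, from workcell import ctrl, cams, spotter gives the robot as it stands. The module is installed in compiled form; this text tells all that it offers.
- The arm moves only by the tool drive_tool, never from a script. Its argument "deltas" is one flat list of numbers, 4 for each row, row after row: the shift along the tool's x, y, z in m, then the turn about the tool's z in degrees. In form: [x, y, z, spin, x, y, z, spin, ...]. A call has exactly 10 rows; each row shifts and turns the commanded pose from where the row before left it, along the tool's axes as they then stand; what a row does not reach is not made up. A row lasts 1/12 s, in which the tool goes at most 41.7 mm and 7.16 degrees, less where a joint would pass 70% of its speed; a pose out of reach is approached as far as the arm can. A call with a gripper value outside its range is refused whole. "jaw" is the opening, from 0 (shut) to 1 (fully open), set as the call begins (left out, the last holds). The fingers move at their own pace and stop on an object; "force" is the grip in N (left out, the last holds). Time passes only in rows, so rows that do not move let the fingers close, or fill a call up. It gives the time, the measured TCP pose, the force, the opening and the grip force at its end, in the units of the state.
- ctrl.observe(): the state, without advancing time (a new reading comes with each control period).
- cams.capture(name): name is "scene" or "top"; returns a dict with "img" (480x640x3 uint8, blue, green, red), "fovy" (degrees; the focal length in pixels is half the picture's height over the tangent of half this angle, whatever the lens; pixels are square), "cx", "cy" (the principal point, pixels), "k1" (the pictures are not rectified: a ray, as slopes to the right and down, at radius r is drawn at 1 + k1 r^2 times it, then the intrinsics apply), "extrinsics" (4x4, takes a point from camera to world coordinates). Camera axes: x right, y down, z forward; pixel columns grow to the right and rows downward; lengths in m; the calibration is good to about 2 mm. A picture is of the moment at which its call begins. There is no depth.
- ctrl.job_done(): hands the job in; it is judged then, once.
Trained networks look in a picture, given as the dict that the camera call returned (one of the last four; its "shot" number tells which), for a name from the list of things; names that differ only in an ending like _2 or _b are one class to them, and where a whole thing is asked for, a point or a joint stands for the part that bears it (a point fixed in the world has none). Each returns a list of dicts, best first, with "score" (0 to 1); they miss things now and then, are a little off and sometimes report something else, mostly with a low value. They report only what shows in the picture. A call takes as long as a camera call.
- spotter.masks_of(picture, target): "mask" (480x640 bool, what is visible of it) and "pixel" ([column, row] in pixels, amid what is visible of it).
The state is a dict: "clock": time; "qpos": joint angles; "qd": joint speeds; "joint_torque": joint torques, N m; "eef_pos": TCP position; "tool_rot": TCP orientation; "force": force on the tool from outside, world axes, zero at the start; "moment": the same for the moment, N m; "grip_width": finger opening in m; "grasp_force": force on a finger pad.
Only numpy, scipy, OpenCV 4.12 (cv2) and the standard library are available. Lean on these libraries where they do the work, as an engineer would, in place of code of your own. Each camera call takes 0.05 s, during which the arm holds its last target. There are 200 camera calls.

### The job

Take the one tall tube out of the rack and hold it up in the air in front of the lit face of the sloping viewing screen, so that the colleague across the bench can check its glass: cap uppermost, the tube leaning parallel to the screen's slope, its middle opposite the middle of the screen and about 5 cm off the face. Touch neither the screen nor its stand, leave the short tubes and the jar where they are, and finish still holding the tube there, motionless.

Things in the scene. Friction and masses are not known exactly. Their poses are not given: they have to be found in the camera images.
- tall_tube: The only tall tube: clear, empty, 100 mm long overall, 16 mm in diameter, its top 24 mm a dull purple cap 19 mm in diameter; about 20 g. Origin at the centre of its foot, z along it to the cap. It stands upright in a hole of the rack, 45 mm deep with 1 mm of play, 55 mm standing out (top 115 mm above the bench); it draws straight up. Round: any yaw of the grip will do.
- tube_middle (a point): The middle of the tall tube: on its axis, 50 mm above its foot.
- rack: White block fixed to the bench, 112 (x) x 176 (y) x 60 mm high, left or right of the screen, with six holes 45 mm deep in its top: x = -28, 28 mm by y = -56, 0, 56 mm. Four hold tubes, in varying order. Origin at the centre of its underside, z up.
- viewer: Fixed stand of the viewing screen: a grey foot 110 x 120 x 14 mm and a post 18 mm thick, 45 mm behind the origin. Origin on the bench right below the middle of the screen's face, z up, x the level direction to which the lit face looks (away from the robot, within 30 degrees).
- screen: Viewing screen on the stand: flat grey panel 100 mm wide, 120 mm along its slope, 16 mm thick, with a white lit face 84 x 104 mm. Origin at the middle of the lit face, 150 mm above the bench. x points squarely out of the face (away from the robot and 25 degrees upward), y level across it, z up the slope; the top edge leans back 25 degrees, towards the robot.
- short_tube_a: One of three short tubes like the tall one but 75 mm long, standing 30 mm out of the rack; a bystander. Origin at the centre of its foot.
- short_tube_b: One of three short tubes like the tall one but 75 mm long, standing 30 mm out of the rack; a bystander. Origin at the centre of its foot.
- short_tube_c: One of three short tubes like the tall one but 75 mm long, standing 30 mm out of the rack; a bystander. Origin at the centre of its foot.
- jar: Capped jar 60 mm in diameter and 65 mm high standing on the bench beyond the work; a bystander. Origin at the centre of its underside.

How it is judged:
On the way:
1. the tall tube has been lifted clear out of the rack: its foot above the rack's top (z of tall_tube in the frame of rack above 0.07 m), for 0.2 s.
At the end, for the whole second after the job is handed in: The fingers hold the tall tube in the air, cap up, touching nothing else and still; its middle is 30 to 70 mm off the face and within 20 mm, across and along the slope, of the point opposite the face's middle; its axis is within 10 degrees of the slope (x of tube_middle in the frame of screen between 0.03 and 0.07 m and y of tube_middle in the frame of screen between -0.02 and 0.02 m and z of tube_middle in the frame of screen between -0.02 and 0.02 m and angle between the z axis of tall_tube and the z axis of screen, either way round below 0.175 rad and angle between tall_tube's own z axis and vertical below 0.8 rad and height (world z) of tall_tube above 0.05 m and contact force between tall_tube and the fingers above 0.5 N and contact force between tall_tube and viewer below 0.1 N and contact force between tall_tube and screen below 0.1 N and contact force between tall_tube and rack below 0.1 N and linear speed of tall_tube below 0.02 m/s and angular speed of tall_tube below 0.2 rad/s); the arm keeps its last pose, push and grip.
It fails at once if the screen or its stand is touched (over 1 N) (contact force between any of viewer, screen and anything else above 1 N).
It fails at once if a short tube or the jar is displaced by more than 20 mm (distance of any of short_tube_a, short_tube_b, short_tube_c, jar from where it was at the start of the episode above 0.02 m).
It also fails if it takes over 45 s, if anything falls off the work surface, if the arm or the gripper's body presses on something with over 40 N, if the wrist force passes 120 N, or if a joint passes its speed limit or range.

## Working session

There is one attempt and no reset: what is moved stays moved. The work goes in short steps, Python scripts to look and compute and a tool call to move; the robot and the scene stay as the last step left them, time stands still between calls to the robot, and variables do not carry over. Pictures are saved under pics/ and viewed, at most 10 in all, crops included, and the job is handed in when it is done.

Besides the shell and the picture viewer there is one more tool, called as name(argument=value, ...) on one line, values as JSON. drive_tool: Moves the arm, as the interface text tells. Its arguments: {"type":"object","properties":{"deltas":{"type":"array"},"jaw":{"type":"number"},"force":{"type":"number"}},"required":["deltas"]}

```bash
mkdir -p pics
cat > h.py <<'E'
import numpy as np, cv2
from workcell import ctrl, cams, spotter
from scipy.spatial.transform import Rotation as R
def ray(c,px):
    f=240/np.tan(np.radians(c["fovy"])/2)
    d=np.array([(px[0]-c["cx"])/f,(px[1]-c["cy"])/f]); u=d.copy()
    for _ in range(20): u=d/(1+c["k1"]*(u@u))
    E=np.array(c["extrinsics"]); v=E[:3,:3]@np.array([u[0],u[1],1]); return E[:3,3],v/np.linalg.norm(v)
def proj(c,P):
    E=np.array(c["extrinsics"]); q=E[:3,:3].T@(np.asarray(P)-E[:3,3]); u=q[:2]/q[2]
    f=240/np.tan(np.radians(c["fovy"])/2); return u*(1+c["k1"]*(u@u))*f+[c["cx"],c["cy"]]
def tri(cs,pxs):
    A=np.zeros((3,3));b=np.zeros(3);rs=[]
    for c,p in zip(cs,pxs):
        o,v=ray(c,p);M=np.eye(3)-np.outer(v,v);A+=M;b+=M@o;rs.append((o,v))
    X=np.linalg.solve(A,b); return X,[np.linalg.norm(np.cross(X-o,v)) for o,v in rs]
def onz(c,p,z):
    o,v=ray(c,p); return o+v*(z-o[2])/v[2]
E
python3 - <<'E'
from h import *
np.set_printoptions(precision=4,suppress=True)
s=ctrl.observe();print(s["eef_pos"],s["tool_rot"],s["clock"],s["grip_width"])
for n in("scene","top"):
    c=cams.capture(n);cv2.imwrite(f"pics/{n}0.png",c["img"])
    print(n,c["fovy"],c["cx"],c["cy"],c["k1"],np.array(c["extrinsics"]))
    for t in("tall_tube","screen","viewer","rack","short_tube_a","jar"):
        for d in spotter.masks_of(c,t):
            y,x=np.where(d["mask"]);print(t,round(d["score"],2),d["pixel"],x.min(),x.max(),y.min(),y.max(),len(x))
E
```

```text
[0.2029 0.5378 0.3034] [-0.0001  0.1794  0.9838 -0.0006] 0.0 0.08534743707406771
scene 55.09282160960045 328.57219968119045 236.77345387288184 -0.019160889247338338 [[ 0.0428  0.6278 -0.7772  1.1904]
 [ 0.9988 -0.0089  0.0478 -0.0432]
 [ 0.0231 -0.7783 -0.6274  0.5591]
 [ 0.      0.      0.      1.    ]]
tall_tube 0.52 [214.3, 224.5] 210 223 211 243 311
screen 0.81 [442.0, 187.4] 414 473 146 229 3851
viewer 0.72 [437.3, 214.0] 387 473 147 279 6688
rack 0.78 [247.9, 238.6] 191 303 196 280 5804
short_tube_a 0.57 [251.2, 226.3] 244 256 215 234 197
short_tube_a 0.56 [269.8, 199.9] 265 275 192 210 173
jar 0.91 [352.5, 331.4] 331 372 302 357 1923
jar 0.56 [216.7, 225.7] 210 224 211 243 344
top 49.288967567214954 316.27452551403087 249.00429576080123 -0.0529321386503303 [[ 0.1434 -0.967   0.2107  0.4659]
 [-0.9897 -0.1409  0.0266 -0.0284]
 [ 0.004  -0.2124 -0.9772  0.915 ]
 [ 0.      0.      0.      1.    ]]
tall_tube 0.6 [423.5, 305.0] 417 433 298 311 165
screen 0.74 [176.7, 283.8] 138 214 258 308 2044
viewer 0.76 [194.9, 296.8] 138 240 256 335 4986
rack 0.92 [390.2, 336.1] 331 455 287 380 7201
short_tube_a 0.65 [392.3, 314.1] 384 397 309 321 139
short_tube_a 0.46 [432.0, 342.5] 427 440 336 345 113
jar 0.85 [311.4, 194.5] 294 325 176 214 1043
```

View pics/scene0.png

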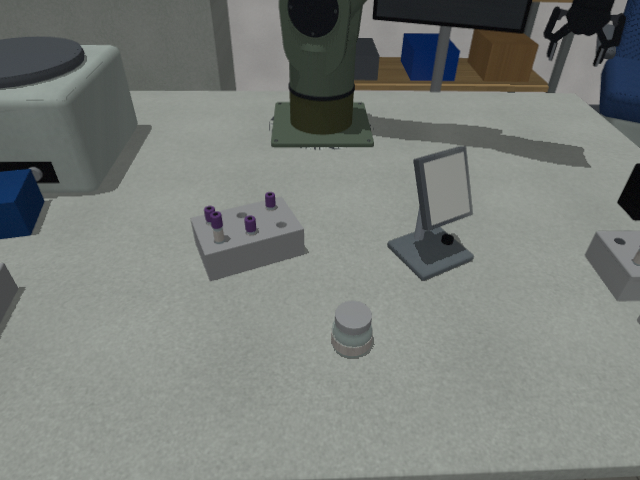

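View pics/top0.png

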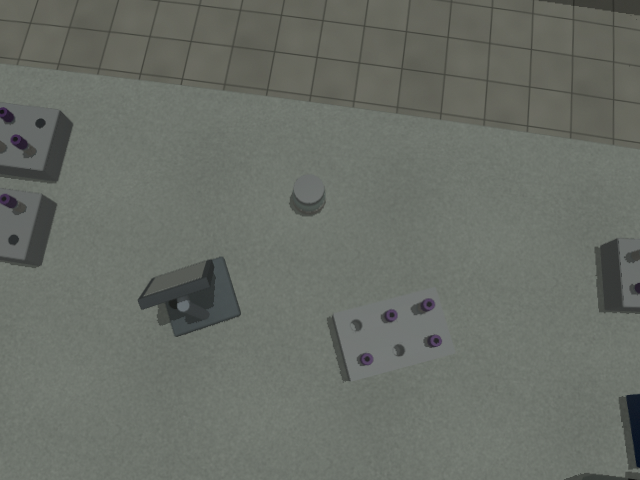

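The scene view shows the tall tube at about (217,225) and the lit screen at (445,188). The top view shows the tall cap at (429,303), the screen at (180,284) and the rack at (390,336). Next I'll fit box models to the masks in both views.

```bash
cat > fit.py <<'E'
from h import *
from scipy.optimize import minimize
import itertools
np.set_printoptions(precision=4,suppress=True)
def box(lo,hi): return np.array(list(itertools.product(*zip(lo,hi))))
def hull(c,P):
    m=np.zeros((480*4,640*4),np.uint8)
    p=np.array([proj(c,q) for q in P]); h=cv2.convexHull(((p+.5)*4).astype(np.int32)); cv2.fillConvexPoly(m,h,1)
    return cv2.resize(m.astype(np.float32),(640,480),interpolation=cv2.INTER_AREA)
t=np.radians(25); S=R.from_euler('y',-t).as_matrix()  # screen x outward & up
RB=box([-.056,-.088,0],[.056,.088,.06])
SB=box([-.016,-.05,-.06],[0,.05,.06])@S.T+[0,0,.15]
def place(B,p):
    return B@R.from_euler('z',p[2]).as_matrix().T+[p[0],p[1],0]
def fit(B,cs,ms,p0):
    def cost(p):
        s=0
        for c,m in zip(cs,ms):
            h=hull(c,place(B,p)); s+=1-np.minimum(h,m).sum()/np.maximum(h,m).sum()
        return s
    r=minimize(cost,p0,method='Nelder-Mead',options=dict(initial_simplex=np.array([p0]*4)+np.vstack([np.zeros(3),np.diag([.03,.03,.3])]),xatol=1e-4,fatol=1e-4))
    return r.x,r.fun
E
cat > m1.py <<'E'
from fit import *
cs=[cams.capture("scene"),cams.capture("top")]
best=lambda c,t:spotter.masks_of(c,t)[0]
rk=[best(c,"rack") for c in cs]; sc=[best(c,"screen") for c in cs]; tt=[best(c,"tall_tube") for c in cs]
p0=onz(cs[1],rk[1]["pixel"],.05); rp,rc=fit(RB,cs,[d["mask"] for d in rk],np.r_[p0[:2],-.1])
p0=onz(cs[1],sc[1]["pixel"],.15); sp,q=fit(SB,cs,[d["mask"] for d in sc],np.r_[p0[:2],.1])
print("rack",rp,rc,"screen",sp,q)
for c,m in zip(cs,(sc[0],sc[1])): print("single",fit(SB,[c],[m["mask"]],sp))
for hx in(-.028,.028):
  for hy in(-.056,0,.056):
    P=R.from_euler('z',rp[2]).apply([hx,hy,.0])+[rp[0],rp[1],.115]; print(hx,hy,P,[proj(c,P) for c in cs])
# purple cap blob of tall tube
px=[]
for c,g in zip(cs,((217,220),(429,303))):
    im=c["img"].astype(int); b=((im[...,0]-im[...,1]>25)&(im[...,2]-im[...,1]>5)).astype(np.uint8)
    n,l,st,ce=cv2.connectedComponentsWithStats(b); i=min((i for i in range(1,n) if st[i,4]>20),key=lambda i:np.hypot(*(ce[i]-g))); print(st[i],ce[i]); px.append(ce[i])
print("cap",tri(cs,px))
o=[]
for c,n in zip(cs,"st"):
    im=c["img"].copy()
    for B,p in((RB,rp),(SB,sp)):
        P=np.array([proj(c,q) for q in place(B,p)])
        for i,j in itertools.combinations(range(8),2):
            if bin(i^j).count("1")==1: cv2.line(im,tuple(int(v) for v in P[i].round()),tuple(int(v) for v in P[j].round()),(0,255,0),1)
    o.append(im)
a=o[0][120:300,180:490];b=o[1][230:410,130:465];b=cv2.resize(b,(310,167))
cv2.imwrite("pics/ov.png",cv2.resize(np.vstack([a,b]),None,fx=1.7,fy=1.7,interpolation=cv2.INTER_NEAREST))
E
python3 m1.py
```

```text
rack [ 0.5311 -0.1506  0.4001] 0.22924727201461792 screen [0.5593 0.1908 0.4857] 0.10844218730926514
single (array([0.5554, 0.1907, 0.5116]), np.float64(0.04172468185424805))
single (array([0.5593, 0.1915, 0.4907]), np.float64(0.03939080238342285))
-0.028 -0.056 [ 0.5271 -0.2131  0.115 ] [array([206.7735, 196.2942]), array([440.5038, 339.157 ])]
-0.028 0 [ 0.5053 -0.1615  0.115 ] [array([238.5131, 189.1692]), array([405.246 , 348.7921])]
-0.028 0.056 [ 0.4835 -0.11    0.115 ] [array([268.8016, 182.3822]), array([369.5893, 358.4699])]
0.028 -0.056 [ 0.5787 -0.1913  0.115 ] [array([215.1355, 213.9678]), array([429.6752, 303.5368])]
0.028 0 [ 0.5569 -0.1397  0.115 ] [array([248.2974, 206.0406]), array([394.8132, 312.863 ])]
0.028 0.056 [ 0.5351 -0.0882  0.115 ] [array([279.8633, 198.5047]), array([359.5686, 322.2476])]
[204 206  18  23 245] [213.0939 217.1265]
[424 299  10  11  51] [428.4706 304.3137]
cap (array([ 0.5784, -0.1933,  0.1082]), [np.float64(0.002254584613036238), np.float64(0.0022545846130362355)])
```

View pics/ov.png

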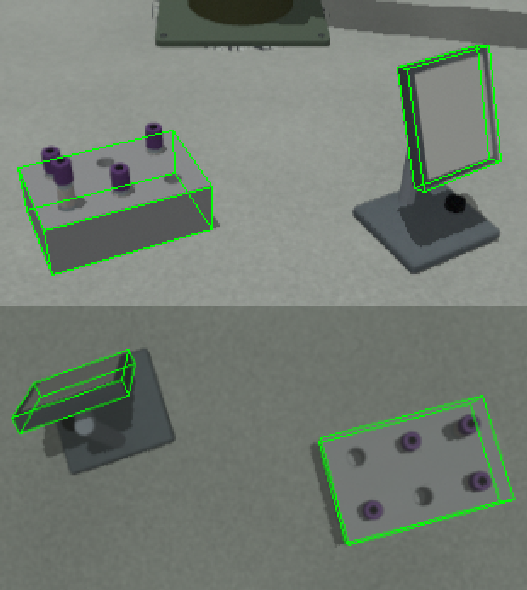

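The fits agree to about 2 mm. The tall tube is at about (0.579, -0.191), the screen yaw is about 28° and the rack yaw about 23°. The drive can't tilt the tool, so I'll lift the tube and lean it by pivoting it in the pads against the rack's far edge. First I approach.

drive_tool(deltas=[-0.02, -0.018, -0.004, 0, -0.02, -0.018, -0.004, 0, -0.02, -0.018, -0.004, 0, -0.02, -0.018, -0.004, 0, -0.02, -0.018, -0.004, 0, -0.02, -0.018, 0, 0, -0.02, -0.018, 0, 0, -0.02, -0.018, 0, 0, -0.02, -0.018, 0, 0, -0.02, -0.018, 0, 0], jaw=0.4, force=25)

```text
clock: 1.93
eef_pos: [0.327, 0.2978, 0.324]
tool_rot: [0.0, 0.179, 0.984, 0.0]
force: [0.3, -0.2, 0.2]
grip_width: 0.034
grasp_force: 0.0
```

drive_tool(deltas=[-0.02, -0.018, 0, 0, -0.02, -0.018, 0, 0, -0.02, -0.018, 0, 0, -0.02, -0.018, 0, 0, -0.02, -0.018, 0, 0, -0.02, -0.018, 0, 0, -0.02, -0.018, 0, 0, -0.02, -0.018, 0, 0, -0.02, -0.018, 0, 0, -0.02, -0.018, 0, 0])

```text
clock: 2.77
eef_pos: [0.4506, 0.0586, 0.324]
tool_rot: [0.0, 0.179, 0.984, 0.0]
force: [0.0, 0.3, 0.4]
grip_width: 0.0345
grasp_force: 0.0
```

drive_tool(deltas=[-0.02, -0.018, 0, 0, -0.02, -0.018, 0, 0, -0.02, -0.018, 0, 0, -0.02, -0.018, 0, 0, -0.02, -0.018, 0, 0, -0.02, -0.018, 0, 0, -0.02, -0.018, 0, 0, -0.02, -0.018, 0, 0, -0.02, -0.018, 0, 0, -0.02, -0.018, 0, 0])

```text
clock: 3.6
eef_pos: [0.5741, -0.1805, 0.324]
tool_rot: [0.0, 0.18, 0.984, -0.0]
force: [0.4, -0.2, 0.1]
grip_width: 0.0344
grasp_force: 0.0
```

drive_tool(deltas=[0, 0, 0, -7, 0, 0, 0, -7, 0, 0, 0, -7, 0, 0, 0, -7, 0, 0, 0, -7, 0, 0, 0, -7, 0, 0, 0, -7, 0, 0, 0, 0, 0, 0, 0, 0, 0, 0, 0, 0])

```text
clock: 4.43
eef_pos: [0.5737, -0.1791, 0.3239]
tool_rot: [-0.0, -0.243, 0.97, -0.0]
force: [0.0, 0.4, 0.0]
grip_width: 0.0343
grasp_force: 0.0
```

```bash
cat > go.py <<'E'
from h import *
import sys
def delta(p):
    s=ctrl.observe(); w,x,y,z=s["tool_rot"]; return R.from_quat([x,y,z,w]).inv().apply(np.array(p)-s["eef_pos"])
E
python3 - <<'E'
from go import *
cs=[cams.capture("scene"),cams.capture("top")]
print("top ray",onz(cs[1],(428.5,304.3),.105), "scene ray",onz(cs[0],(216.7,219.5),.103), tri(cs,[(216.7,219),(428.5,304.3)]))
a=cs[0]["img"][195:255,180:260];b=cs[1]["img"][280:340,390:470]
cv2.imwrite("pics/z.png",cv2.resize(np.hstack([a,b]),None,fx=5,fy=5,interpolation=cv2.INTER_CUBIC))
print(delta([.579,-.191,.103+.054]))
E
```

```text
top ray [ 0.57864817 -0.19164283  0.105     ] scene ray [ 0.57764031 -0.19047169  0.103     ] (array([ 0.57858593, -0.19088558,  0.10484012]), [np.float64(0.0007764361822783098), np.float64(0.0007764361822782998)])
[ 0.00098236 -0.01302842  0.16694137]
```

View pics/z.png

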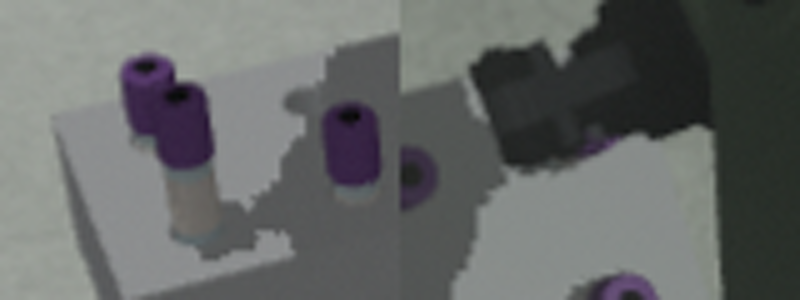

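The crop shows the cap mid at scene pixel (217,220), giving a cap at (0.5785, -0.191, 0.104), and the two rays agree to within 1 mm. Next I descend.

drive_tool(deltas=[0.001, -0.005, 0.015, 0, 0, -0.005, 0.02, 0, 0, -0.003, 0.02, 0, 0, 0, 0.02, 0, 0, 0, 0.02, 0, 0, 0, 0.02, 0, 0, 0, 0.02, 0, 0, 0, 0.015, 0, 0, 0, 0.01, 0, 0, 0, 0.005, 0])

```text
clock: 5.37
eef_pos: [0.5788, -0.1909, 0.1578]
tool_rot: [-0.001, -0.244, 0.97, 0.0]
force: [-0.5, -0.5, -0.5]
grip_width: 0.0343
grasp_force: 0.0
```

drive_tool(deltas=[0, 0, 0, 0, 0, 0, 0, 0, 0, 0, 0, 0, 0, 0, 0, 0, 0, 0, 0, 0, 0, 0, 0, 0, 0, 0, 0, 0, 0, 0, 0, 0, 0, 0, 0, 0, 0, 0, 0, 0], jaw=0, force=25)

```text
clock: 6.2
eef_pos: [0.579, -0.191, 0.159]
tool_rot: [0.0, -0.245, 0.97, -0.0]
force: [-0.2, 0.5, 0.8]
grip_width: 0.0181
grasp_force: 25.7
```

drive_tool(deltas=[0, 0, -0.005, 0, 0, 0, -0.01, 0, 0, 0, -0.01, 0, 0, 0, -0.01, 0, 0, 0, -0.01, 0, 0, 0, -0.01, 0, 0, 0, -0.01, 0, 0, 0, -0.01, 0, 0, 0, -0.005, 0, 0, 0, 0, 0])

```text
clock: 7.03
eef_pos: [0.5793, -0.1911, 0.2402]
tool_rot: [0.001, -0.245, 0.97, -0.0]
force: [-0.6, -0.1, 0.1]
grip_width: 0.0181
grasp_force: 25.7
```

drive_tool(deltas=[0, 0, 0, 0, 0, 0, 0, 0, -0.005, 0, 0, 0, -0.01, 0, 0, 0, -0.01, 0, 0, 0, -0.01, 0, 0, 0, -0.01, 0, 0, 0, -0.005, 0, 0, 0, 0, 0, 0, 0, 0, 0, 0, 0])

```text
clock: 7.87
eef_pos: [0.6228, -0.1673, 0.2386]
tool_rot: [-0.0, -0.245, 0.97, 0.0]
force: [0.2, 0.4, 0.2]
grip_width: 0.0182
grasp_force: 25.7
```

Run:
```python
from go import *
cs=[cams.capture("scene"),cams.capture("top")]
s=ctrl.observe();e=np.array(s["eef_pos"]);print(e,s["grip_width"],s["grasp_force"])
print([proj(cs[0],e-[0,0,z]) for z in(.044,.144)])
a=cs[0]["img"][120:260,140:330]
cv2.imwrite("pics/z1.png",cv2.resize(a,None,fx=4,fy=4,interpolation=cv2.INTER_CUBIC))
```

```text
[ 0.62261789 -0.16772028  0.23886576] 0.017809240736640815 25.672299563884735
[array([219.82820084, 187.03141372]), array([227.7209866 , 240.55383151])]
```

View pics/z1.png

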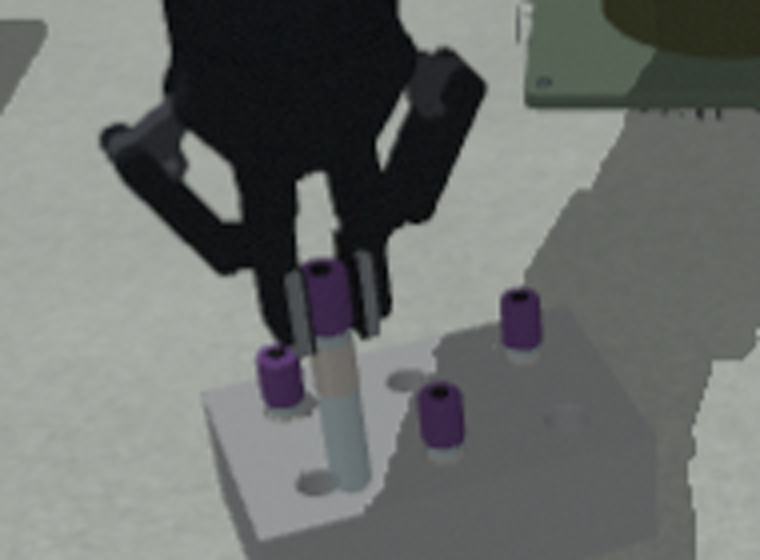

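The tube is out of the rack and hanging straight, with its foot at about scene pixel (227,241). Now I lower it beyond the rack's far face and pivot it against the edge.

drive_tool(deltas=[0, 0, 0.005, 0, 0, 0, 0.01, 0, 0, 0, 0.01, 0, 0, 0, 0.01, 0, 0, 0, 0.01, 0, 0, 0, 0.01, 0, 0, 0, 0.01, 0, 0, 0, 0.005, 0, 0, 0, 0, 0, 0, 0, 0, 0])

```text
clock: 8.8
eef_pos: [0.6231, -0.1673, 0.1689]
tool_rot: [-0.0, -0.245, 0.97, -0.0]
force: [0.2, 0.4, 0.4]
grip_width: 0.0182
grasp_force: 25.7
```

drive_tool(deltas=[0.004, 0, 0, 0, 0.004, 0, 0, 0, 0.004, 0, 0, 0, 0.004, 0, 0, 0, 0.003, 0, 0, 0, 0.003, 0, 0, 0, 0.003, 0, 0, 0, 0.003, 0, 0, 0, 0.002, 0, 0, 0, 0, 0, 0, 0])

```text
clock: 9.63
eef_pos: [0.5963, -0.1818, 0.1689]
tool_rot: [-0.0, -0.245, 0.97, -0.0]
force: [3.4, 1.1, 1.0]
grip_width: 0.0178
grasp_force: 26.3
```

```bash
cat > look.py <<'E'
from go import *
def look(name,box,k):
    cs=[cams.capture("scene"),cams.capture("top")]
    s=ctrl.observe();e=np.array(s["eef_pos"]);print(e,s["grip_width"],s["grasp_force"],s["force"])
    a,b,c,d=box
    # predicted foot pixel per tilt about the grasp point
    g=e-[0,0,.054]; w,x,y,z=s["tool_rot"]; tx=R.from_quat([x,y,z,w]).as_matrix()[:,0]
    for t in(0,10,15,20,25,30,35):
        u=np.array([0,0,1])*np.cos(np.radians(t))+tx*np.sin(np.radians(t))
        print(t,[np.r_[proj(cc,g-.09*u),proj(cc,g-.014*u)].round(1) for cc in cs])
    cv2.imwrite(f"pics/{name}.png",cv2.resize(cs[0]["img"][a:b,c:d],None,fx=k,fy=k,interpolation=cv2.INTER_CUBIC)); return cs
E
python3 -c "
from look import *
look('z2',(150,280,150,320),4)"
```

```text
[ 0.59654236 -0.18159094  0.16889586] 0.017928145552918662 26.2741881608963 [ 1.7575353  -0.20731418  1.70249755]
0 [array([226.2, 262.5, 220.7, 227.5]), array([413.7, 298.2, 422.7, 292.4])]
10 [array([229.4, 267.3, 221.2, 228.2]), array([410.4, 289.6, 422.2, 290.9])]
15 [array([231. , 269.2, 221.5, 228.5]), array([408.9, 285.3, 421.9, 290.2])]
20 [array([232.5, 270.9, 221.7, 228.7]), array([407.5, 281. , 421.7, 289.5])]
25 [array([234. , 272.2, 221.9, 228.8]), array([406.2, 276.8, 421.5, 288.8])]
30 [array([235.3, 273.1, 222.1, 228.9]), array([405.1, 272.7, 421.3, 288.1])]
35 [array([236.6, 273.7, 222.3, 228.9]), array([404. , 268.7, 421.1, 287.4])]
```

View pics/z2.png

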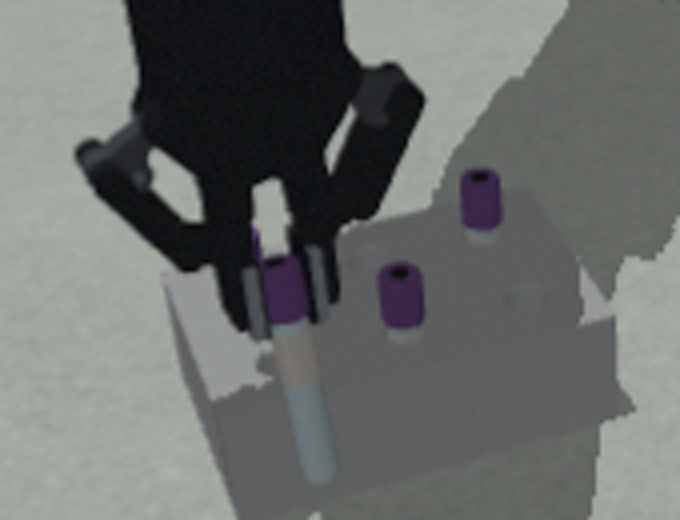

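The foot is at about scene pixel (230,269), so the lean is about 13° and the pivot works. I'll push 11 mm more.

drive_tool(deltas=[0.002, 0, 0, 0, 0.002, 0, 0, 0, 0.002, 0, 0, 0, 0.002, 0, 0, 0, 0.002, 0, 0, 0, 0.001, 0, 0, 0, 0, 0, 0, 0, 0, 0, 0, 0, 0, 0, 0, 0, 0, 0, 0, 0])

```text
clock: 10.57
eef_pos: [0.5869, -0.1868, 0.1689]
tool_rot: [-0.0, -0.245, 0.97, -0.0]
force: [1.4, 0.0, 0.1]
grip_width: 0.0184
grasp_force: 26.4
```

drive_tool(deltas=[-0.005, 0, -0.002, 0, -0.005, 0, -0.01, 0, 0, 0, -0.015, 0, 0, 0, -0.02, 0, 0, 0, -0.02, 0, 0, 0, -0.02, 0, 0, 0, -0.02, 0, 0, 0, -0.015, 0, 0, 0, -0.01, 0, 0, 0, 0, 0])

```text
clock: 11.4
eef_pos: [0.5961, -0.182, 0.3026]
tool_rot: [0.001, -0.245, 0.97, -0.001]
force: [0.2, 0.2, -0.4]
grip_width: 0.0183
grasp_force: 26.3
```

```bash
python3 -c "
from look import *
cs=look('z3',(80,260,130,310),3)
for c in cs:
  for d in spotter.masks_of(c,'tall_tube'):
    y,x=np.where(d['mask']);print(d['score'],d['pixel'],x.min(),x.max(),y.min(),y.max(),len(x))
a=cv2.imread('pics/z3.png'); b=cv2.resize(cs[1]['img'][200:340,330:510],(540,420)); b=b[:,:260]; a=np.hstack([a,cv2.resize(cs[1]['img'][220:340,380:440],(250,500)).copy()[:500] if 0 else cv2.copyMakeBorder(b,0,120,0,0,cv2.BORDER_CONSTANT)]); cv2.imwrite('pics/z3.png',a)
"
```

```text
[ 0.59555356 -0.18195859  0.30024912] 0.018163567707824714 26.29566729068756 [ 0.25334296 -0.51237844 -0.3351783 ]
0 [array([216.1, 198.7, 209.3, 154.9]), array([430.6, 288.1, 443. , 280.2])]
10 [array([219.6, 203.1, 209.8, 155.5]), array([426.7, 278.1, 442.4, 278.4])]
15 [array([221.3, 204.7, 210.1, 155.7]), array([424.9, 273.1, 442.1, 277.6])]
20 [array([222.8, 205.9, 210.3, 155.8]), array([423.3, 268.1, 441.8, 276.7])]
25 [array([224.4, 206.7, 210.6, 155.8]), array([421.8, 263.1, 441.5, 275.8])]
30 [array([225.8, 207.1, 210.8, 155.8]), array([420.5, 258.3, 441.3, 275. ])]
35 [array([227.1, 207. , 211. , 155.7]), array([419.4, 253.5, 441.1, 274.2])]
0.88 [211.6, 171.9] 203 228 137 206 821
```

View pics/z3.png

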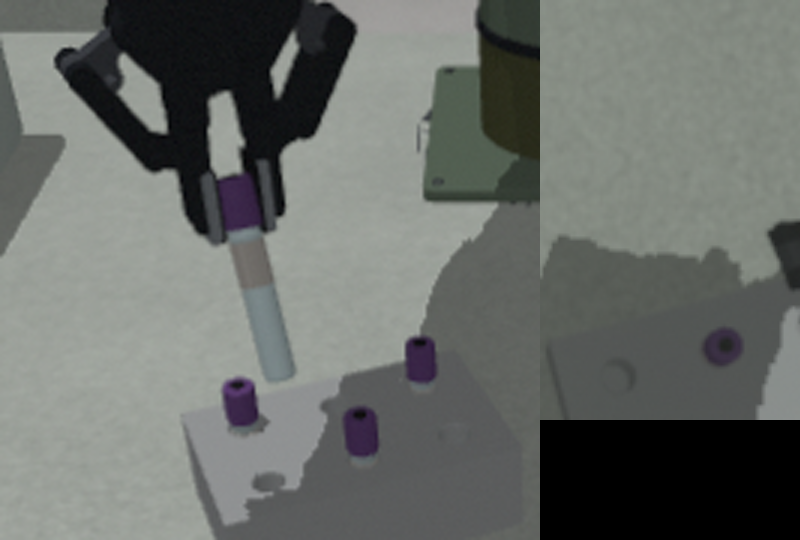

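The tube leans about 22–25°, with its foot at scene pixel (223,205). Now I carry it to a standoff in front of the screen.

drive_tool(deltas=[-0.006, 0.008, 0, 0, -0.013, 0.017, 0, 0, -0.013, 0.017, 0, 0, -0.013, 0.017, 0, 0, -0.013, 0.017, 0, 0, -0.013, 0.017, 0, 0, -0.013, 0.017, 0, 0, -0.013, 0.017, 0, 0, -0.013, 0.017, 0, 0, -0.013, 0.017, 0, 0])

```text
clock: 12.43
eef_pos: [0.6274, 0.02, 0.3003]
tool_rot: [-0.0, -0.245, 0.97, 0.0]
force: [-0.4, -0.6, 0.5]
grip_width: 0.0183
grasp_force: 26.3
```

drive_tool(deltas=[-0.013, 0.018, 0, 0, -0.013, 0.018, 0, 0, -0.013, 0.018, 0, 0, -0.013, 0.018, 0, 0, -0.013, 0.018, 0, 0, -0.013, 0.018, 0, 0, -0.013, 0.018, 0, 0, -0.013, 0.018, 0, 0, -0.013, 0.018, 0, 0, -0.012, 0.018, 0, 0])

```text
clock: 13.27
eef_pos: [0.6553, 0.2398, 0.3001]
tool_rot: [-0.001, -0.245, 0.97, 0.0]
force: [-0.4, 0.7, 0.2]
grip_width: 0.0181
grasp_force: 26.3
```

```bash
cat > tilt.py <<'E'
from fit import *
def cyl(g,tx,t,slip,sw=0):
    u=np.array([0,0,1])*np.cos(t)+tx*np.sin(t); v=np.cross(u,tx);v/=np.linalg.norm(v); w=np.cross(u,v)
    P=[]
    for h,r in((-.09,.008),(-.014,.008)):
        for a in np.linspace(0,2*np.pi,24,endpoint=False): P.append(g+u*(h+slip)+r*(np.cos(a)*v+np.sin(a)*w))
    return np.array(P),u
def run(g,tx,cs):
    for c in cs:
        ds=spotter.masks_of(c,"tall_tube")
        if not ds: print("none");continue
        d=ds[0];y,x=np.where(d["mask"]);print("mask",round(d["score"],2),d["pixel"],x.min(),x.max(),y.min(),y.max(),len(x))
        k=y>y.max()-.62*(y.max()-y.min())     # clear part
        pts=np.c_[x,y][k].astype(np.float32); vx,vy,x0,y0=cv2.fitLine(pts,cv2.DIST_L2,0,.01,.01).ravel()
        print("image axis angle",np.degrees(np.arctan2(vx*np.sign(vy),abs(vy))),"bottom row",y.max())
        for t in(0,10,15,20,25,30,35):
            P,u=cyl(g,tx,np.radians(t),0); a,b=proj(c,g-.09*u),proj(c,g-.014*u)
            q=np.array([proj(c,p) for p in P]);print(t,"ang %.1f foot %.1f %.1f bottom %.1f right %.1f"%(np.degrees(np.arctan2(a[0]-b[0],a[1]-b[1])),*a,q[:,1].max(),q[:,0].max()))
E
python3 - <<'E'
from tilt import *
from go import delta
cs=[cams.capture("scene"),cams.capture("top")]
s=ctrl.observe();e=np.array(s["eef_pos"]);w,x,y,z=s["tool_rot"];tx=R.from_quat([x,y,z,w]).as_matrix()[:,0]
print(e,s["grip_width"],tx); run(e-[0,0,.054],tx,cs)
print(delta([.586,.205,.2625]))
a=cs[0]["img"][60:300,340:540];b=cs[1]["img"][160:340,100:250]
cv2.imwrite("pics/z4.png",np.hstack([cv2.resize(a,(400,480)),cv2.resize(b,(400,480))]))
E
```

```text
[0.6544 0.2425 0.2995] 0.01787281810997674 [-0.8782 -0.4784  0.0013]
mask 0.64 [515.7, 196.4] 509 522 161 230 739
image axis angle 0.51953584 bottom row 230
0 ang -17.5 foot 498.5 220.0 bottom 223.3 right 518.3
10 ang -8.3 foot 506.8 224.9 bottom 227.5 right 519.9
15 ang -3.9 foot 511.1 226.7 bottom 229.1 right 520.7
20 ang 0.4 foot 515.6 228.2 bottom 230.3 right 521.6
25 ang 4.6 foot 520.2 229.3 bottom 231.2 right 526.2
30 ang 8.7 foot 524.8 229.9 bottom 231.7 right 530.8
35 ang 12.8 foot 529.4 230.1 bottom 231.8 right 535.5
mask 0.64 [130.4, 189.6] 124 137 185 194 90
image axis angle 82.31714 bottom row 194
0 ang 45.9 foot 155.3 210.0 bottom 215.0 right 160.6
10 ang 60.1 foot 152.2 200.5 bottom 205.7 right 157.5
15 ang 72.6 foot 150.4 195.6 bottom 200.9 right 155.8
20 ang 91.2 foot 148.6 190.7 bottom 196.8 right 153.9
25 ang 115.2 foot 146.7 185.8 bottom 195.9 right 152.0
30 ang 138.3 foot 144.7 180.9 bottom 195.0 right 150.1
35 ang 155.2 foot 142.6 176.1 bottom 194.1 right 148.0
[0.0769 0.0033 0.0376]
```

View pics/z4.png

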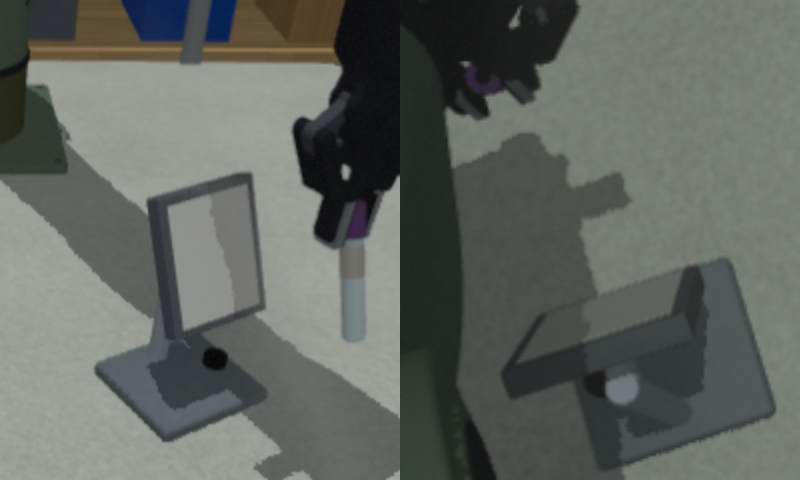

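The tube leans about 20°: foot at scene pixel (515,229), with an image axis angle of 0.5°. The pads haven't slipped and the lean is inside the 10° band. Next is a slow approach.

drive_tool(deltas=[0.004, 0, 0.004, 0, 0.008, 0, 0.004, 0, 0.008, 0, 0.004, 0, 0.008, 0, 0.004, 0, 0.008, 0, 0.004, 0, 0.008, 0, 0.004, 0, 0.008, 0, 0.004, 0, 0.008, 0, 0.004, 0, 0.008, 0, 0.003, 0, 0.004, 0, 0.001, 0])

```text
clock: 14.3
eef_pos: [0.5917, 0.2024, 0.2646]
tool_rot: [-0.0, -0.244, 0.97, -0.0]
force: [0.1, -0.3, 0.5]
grip_width: 0.0182
grasp_force: 26.3
```

drive_tool(deltas=[0.003, 0, 0, 0, 0, 0, 0, 0, 0, 0, 0, 0, 0, 0, 0, 0, 0, 0, 0, 0, 0, 0, 0, 0, 0, 0, 0, 0, 0, 0, 0, 0, 0, 0, 0, 0, 0, 0, 0, 0])

```text
clock: 15.13
eef_pos: [0.5897, 0.2022, 0.2649]
tool_rot: [-0.0, -0.245, 0.97, -0.0]
force: [0.6, -0.6, 0.6]
grip_width: 0.0181
grasp_force: 26.3
```

Run:
```python
from tilt import *
cs=[cams.capture("scene"),cams.capture("top")]
s=ctrl.observe();e=np.array(s["eef_pos"]);w,x,y,z=s["tool_rot"];tx=R.from_quat([x,y,z,w]).as_matrix()[:,0]
print(e,s["grip_width"],s["grasp_force"],s["force"],np.abs(s["qd"]).max()); g=e-[0,0,.054]; run(g,tx,cs[:1])
for sp in((.5593,.1908,.4857),(.5554,.1907,.5116)):
  RS=R.from_euler('z',sp[2]).as_matrix()@S
  for t in(18,20,22):
    u=np.array([0,0,1])*np.cos(np.radians(t))+tx*np.sin(np.radians(t)); m=g-.04*u
    print(t,RS.T@(m-[sp[0],sp[1],.15]),np.degrees(np.arccos(u@RS[:,2])))
sm=[spotter.masks_of(c,"screen")[:1] for c in cs];print([d[0]["score"] for d in sm if d])
cv2.imwrite("pics/z5.png",cv2.resize(cs[0]["img"][60:300,340:540],(500,600)))
```

```text
[0.5897 0.2022 0.2649] 0.01782142776887557 26.29738211631775 [ 0.047  -0.095   0.4292] 0.0011638322306801014
mask 0.72 [471.4, 197.3] 466 477 159 221 557
image axis angle 3.3708937 bottom row 221
0 ang -13.6 foot 456.1 213.5 bottom 216.4 right 471.1
10 ang -5.2 foot 463.0 217.8 bottom 220.1 right 472.4
15 ang -1.2 foot 466.6 219.4 bottom 221.5 right 473.0
20 ang 2.6 foot 470.2 220.7 bottom 222.5 right 475.5
25 ang 6.3 foot 473.9 221.6 bottom 223.2 right 479.2
30 ang 9.9 foot 477.7 222.1 bottom 223.6 right 483.0
35 ang 13.5 foot 481.4 222.1 bottom 223.7 right 486.7
18 [ 0.05   -0.004   0.0019] 6.995294141043267
20 [ 0.0514 -0.004   0.0017] 4.99271420173336
22 [ 0.0528 -0.004   0.0016] 2.986691027868703
18 [ 0.0531 -0.007   0.0005] 7.002114321481979
20 [ 0.0545 -0.007   0.0003] 5.003271616293022
22 [ 0.0558 -0.0071  0.0002] 3.005963381656213
[0.65, 0.62]
```

View pics/z5.png

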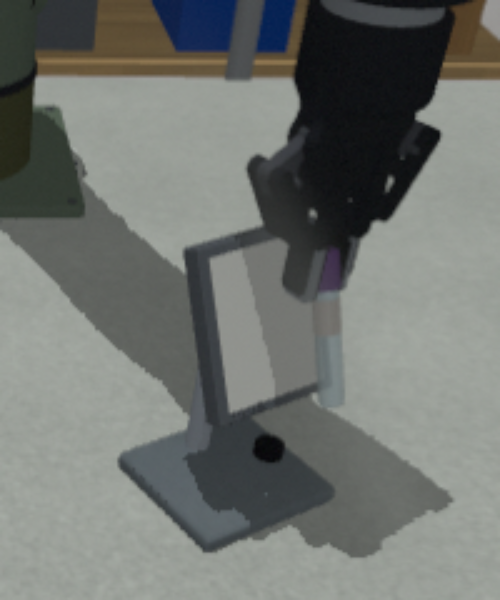

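The tube stands about 52 mm off the face at the right height, leaning 20–21°, with its foot at about scene pixel (472,221). It sits 5 mm off centre across the face, so I'll nudge it, let it settle and hand in.

drive_tool(deltas=[0, 0.002, 0, 0, 0, 0.002, 0, 0, 0, 0.001, 0, 0, 0, 0, 0, 0, 0, 0, 0, 0, 0, 0, 0, 0, 0, 0, 0, 0, 0, 0, 0, 0, 0, 0, 0, 0, 0, 0, 0, 0])

```text
clock: 16.22
eef_pos: [0.5874, 0.2065, 0.2649]
tool_rot: [-0.0, -0.245, 0.97, -0.0]
force: [0.1, 0.2, -0.2]
grip_width: 0.018
grasp_force: 26.3
```

```bash
python3 -c "
from h import *
s=ctrl.observe();print(s['eef_pos'],s['grasp_force'],np.abs(s['qd']).max());print(ctrl.job_done())"
```

```text
[0.58735628 0.20652418 0.26488041] 26.297055780887604 0.0011338779085517557
the job is handed in; nothing more can be done
None
```

The job is handed in with no verdict returned: by my measurements the tall tube is held still, cap up, about 52 mm off the screen face and within a few mm of centre, leaning about 20–21° against the screen's 25° (inside the 10° limit).

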